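# Clip the sample board and show it

## Task

Clip the red spring clip onto the top edge of the light-wood sample board while the board still stands in its rack, and let go of the clip. Then take the board itself, draw it up out of the rack, lean it to about 45 degrees with its sample side facing up and its clipped edge still the higher one (its sides level), and finish holding it still like that at least 10 cm clear of the worktop, with the clip still on it and your fingers off the clip. Leave the dark board, the white gift box, the ribbon spool and the cocoa tin where they are; the program finishes while holding the board.

Things in the scene. Friction and masses are not known exactly. Their poses are not given: they have to be found in the camera images.
- clip: Red two-lever spring clip, steel pivot, 34 g. Origin on the pivot axis; z up to the handles, -z to the jaws, y along the pivot (24 mm wide), x across the levers. Either way round will do. It starts upright, clipped on the perch's fin. The pivot barrel (4 mm radius) rests on the edge when the clip is fully on: origin 4 mm above that edge. Jaw plates: see clip_jaws; handles: see clip_grip.
- clip_grip (a point): Point between the clip's two handle plates, 32 mm above its origin. The plates (24 mm wide) spread upward to 42 mm overall at their tips, 42 mm above the origin. Pinch them here along the clip's x, fingertips reaching down to 13 mm above the origin: 15 N or more brings them parallel, about 17 mm overall, and opens the jaws evenly. Let go: the spring shuts the jaws.
- clip_jaws (a point): Point between the clip's jaws, 16 mm below its origin. The jaw plates reach from 3 to 28 mm below the origin; clipped they are parallel, 9 mm apart (16 mm outside), pressing with about 6 N; handles fully squeezed, each swings out 0.27 rad and the tips are about 24 mm apart.
- clip_arm (a joint): Opening angle of the clip's moving lever (rad) against the other: 0 when the jaws are 9 mm apart and parallel (clipped on the board or fin), 0.55 fully open, -0.12 fully shut with nothing between.
- perch: Fixed stand on the worktop: wooden foot 70x70x10 mm with an upright aluminium fin 8.6 mm thick (x), 36 mm long (y), top 46 mm above the worktop. Origin at the centre of the underside, z up.
- light_board: Sample board of LIGHT wood, 9 mm thick (x), 140 wide (y), 120 high (z), about 0.11 kg (varies), standing loose on edge in one rack slot, lower edge 8 mm above the worktop. Origin: centre of its lower edge. The +x side, away from the robot in the rack, is the sample side: four round chocolate-coloured chips 1 mm proud, 55 to 77 mm above the lower edge, and a brass line.
- light_board_top (a point): Middle of the light board's upper edge, 120 mm above its origin along its z; 128 mm above the worktop in the rack. The upper 40 mm are plain: pinch the board there from above across its thickness, beside the clip; a clip put toward one end (45 mm from the middle) leaves room.
- dark_board: Sample board of DARK wood, same size and frame as the light one, in the rack's other slot. Stays where it is.
- rack: Fixed rack: wooden foot 146x164x8 mm with two slots along y, at x = -40 and +40 mm, between aluminium cheeks whose tops are 44 mm above the worktop; slots 12 mm wide, 145 mm long inside, so boards can rock slightly. Draw boards straight up at least 40 mm. Origin: centre of underside, z up. Which board is in which slot varies.
- mini_box: White gift box with gold ribbon, 55x55x43 mm, loose; origin at centre of underside. Stays.
- ribbon_spool: Gold ribbon spool, 62 mm diameter, 24 mm high, loose, lying flat; origin at centre of underside. Stays.
- cocoa_tin: Green tin with gold lid, 60 mm diameter, 64 mm high, loose; origin at centre of underside. Stays.
Not all that is in view belongs to the job. Leave any purple look-alike of the cocoa_tin alone.

How it is judged:
By the outcome, as a careful person would: the job done as asked, in the order asked, and still so for the second after the job is handed in, while the arm keeps its last pose, push and grip.
It also fails if it takes over 54 s, if anything falls off the work surface, if the arm or the gripper's body presses on something with over 40 N, if the wrist force passes 120 N, or if a joint passes its speed limit or range.

## Robot

A 6-joint arm with a two-finger parallel gripper is mounted at the origin on a cart in front of the work surface, level with it; the furniture and walls round the work are solid. World frame = base frame: x ahead of the robot, y to its left, z up, the work surface at z = 0. Lengths are in mm, angles in rad, forces in N, time in s.
With the tool pointing down it reaches from about 150 to 775 mm from the base axis. Payload 6.1 kg.
Tool frame: the origin (TCP) lies at the very end of the fingers, on their centre line; the grasp point (between the pads) lies manip.grip_depth behind it (manip.grip_depth is the distance from the TCP to the grasp point, in mm); z points along the fingers, y is the line along which they close (so a half turn about z gives the same grasp; the last joint's range is limited). The gripper opens to 85 mm and grips with 20 to 120 N. Pads are 22 mm wide; open, the fingers measure 114 mm over their backs; the gripper's body (76 mm by 85 mm) begins 54 mm behind the grasp point. The pads swing forward as they close: fully open they stand 13 mm farther back than shut.
Start: joints at [1.2, 0.126, -0.04, 1.405, 0, 1.571], TCP at [190.232, 489.306, 200.495] pointing down, gripper open.
Joint ranges: [-2.72, 2.72], [-0.95, 1.95], [-1.27, 1.35], [-1.78, 2.02], [-1.46, 1.47], [-3.14, 3.14]. Speed limits (rad/s): [2.39, 2.39, 3.01, 3.14, 3.14, 3.14].

## Interface

Orientations are given as a unit quaternion [x, y, z, w].
In Python, from cell import manip, viewer, job gives the robot as it stands. The module is installed in compiled form; this text tells all that it offers.
- The arm moves only by the tool play_rows, never from a script. Its argument "targets" is a list of rows, each a list of 4 numbers: the shift along the tool's x, y, z in units of 0.04 m (1.0 is 0.04 m), then the turn about the tool's z in units of 0.1 rad (1.0 is 0.1 rad). A call has 1 to 12 rows; each row shifts and turns the commanded pose from where the row before left it, along the tool's axes as they then stand; what a row does not reach is not made up. A row lasts 1/12 s, in which the tool goes at most 41.7 mm and 7.16 degrees, less where a joint would pass 70% of its speed; a pose out of reach is approached as far as the arm can. A call with a number of a shift or a turn outside -1 to 1 is refused whole. A call with a gripper value outside its range is refused whole. "fingers" is the closure, from -1 (fully open) to 1 (shut), set as the call begins (left out, the last holds). The fingers move at their own pace and stop on an object; "grip_force" is the grip in N (left out, the last holds). Time passes only in rows, so rows that do not move let the fingers close. It gives the time, the measured TCP pose, the force, the opening and the grip force at its end, in the units of the state.
- manip.get_state(): the state, without advancing time (a new reading comes with each control period).
- viewer.snapshot(name): name is "scene" or "top" or "wrist"; returns the picture (384x512x3 uint8, red, green, blue); there is no depth.
- viewer.camera_model(name): a dict with "camera_matrix" (3x3 intrinsics, pixels), "dist" ([k1, k2, p1, p2, k3] as OpenCV has them; the pictures are not rectified), "world_from_camera" (4x4, takes a point from camera to world coordinates). Camera axes: x right, y up, looking along -z (the intrinsics and any distortion apply to the point x, -y, -z); pixel columns grow to the right and rows downward; lengths in mm; the calibration is good to about 2 mm. A picture is of the moment at which its call begins: read the wrist's pose just before it. camera_model takes no time and is no camera call; for the wrist camera it gives the pose at the moment of the call.
- job.finish_job(): hands the job in; it is judged then, once.
The state is a dict: "t": time; "joint_pos": joint angles; "qd": joint speeds; "effort": joint torques, N m; "tool_pos": TCP position; "eef_rot": TCP orientation; "contact_force": force on the tool from outside, world axes, zero at the start; "moment": the same for the moment, N m; "width": finger opening in mm; "grasp_force": force on a finger pad.
Only numpy, scipy, OpenCV 4.12 (cv2) and the standard library are available. Lean on these libraries where they do the work, as an engineer would, in place of code of your own. Each camera call takes 0.05 s, during which the arm holds its last target. There are 200 camera calls.

## Working session

There is one attempt and no reset: what is moved stays moved. The work goes in short steps, Python scripts to look and compute and a tool call to move; the robot and the scene stay as the last step left them, time stands still between calls to the robot, and variables do not carry over. Pictures are saved under pics/ and viewed, at most 10 in all, crops included, and the job is handed in when it is done.

Besides the shell and the picture viewer there is one more tool, called after "Call:" as name([rows], argument=value, ...), one row to a line, values as JSON. play_rows: Moves the arm, as the interface text tells. Shifts and turns lie within -1 to 1; 1 stands for 0.04 m of shift or 0.1 rad of turn. Its arguments: {"type":"object","properties":{"targets":{"type":"array"},"fingers":{"type":"number"},"grip_force":{"type":"number"}},"required":["targets"]}

```bash
mkdir -p pics; python3 - <<'E'
from cell import manip, viewer, job
import cv2,json
s=manip.get_state();print(s, manip.grip_depth)
for n in("scene","top"):
    cv2.imwrite(f"pics/{n}0.png",cv2.resize(viewer.snapshot(n)[...,::-1],(800,600)))
    m=viewer.camera_model(n);print(n,m)
E
```

```text
{'t': 0.0, 'joint_pos': array([ 1.19996507e+00,  1.26396094e-01, -4.06187270e-02,  1.40542496e+00,
        4.76634490e-05,  1.57083240e+00]), 'qd': array([ 4.36241998e-04, -2.27240961e-04,  4.88630674e-04,  4.77270244e-05,
        7.99793708e-04, -2.18208370e-03]), 'effort': array([ 1.10755587e-03, -4.35911608e+01,  3.52925026e+01,  1.72813190e-02,
       -1.20481222e-04, -4.84900184e-06]), 'tool_pos': array([190.06894953, 488.87851235, 199.71518251]), 'eef_rot': array([ 1.84372739e-01,  9.82856051e-01, -8.03252340e-04, -1.74898332e-04]), 'contact_force': array([0.81125416, 0.16100612, 0.6838031 ]), 'moment': array([ 0.02563564, -0.05134211,  0.00453851]), 'grasp_force': 0.0, 'width': 85.26166063735789} 18.700000000000003
scene {'camera_matrix': array([[438.42967179,   0.        , 249.5590566 ],
       [  0.        , 438.42967179, 188.97392712],
       [  0.        ,   0.        ,   1.        ]]), 'dist': array([-0.1680115,  0.       ,  0.       ,  0.       ,  0.       ]), 'world_from_camera': array([[ 5.93112485e-01,  5.24048640e-01, -6.11220585e-01,
        -8.54732369e+01],
      
[... 167 characters left out ...]
    [ 0.00000000e+00,  0.00000000e+00,  0.00000000e+00,
         1.00000000e+00]])}
top {'camera_matrix': array([[395.93309963,   0.        , 256.08388435],
       [  0.        , 395.93309963, 185.8986287 ],
       [  0.        ,   0.        ,   1.        ]]), 'dist': array([-0.1031946,  0.       ,  0.       ,  0.       ,  0.       ]), 'world_from_camera': array([[-1.69775424e-02,  9.96758725e-01, -7.86371908e-02,
         4.89565811e+02],
       [-9.99628833e-01, -1.85970634e-02, -1.99084469e-02,
         4.15853538e+01],
       [-2.13063390e-02,  7.82700067e-02,  9.96704493e-01,
         1.03780964e+03],
       [ 0.00000000e+00,  0.00000000e+00,  0.00000000e+00,
         1.00000000e+00]])}
```

View pics/scene0.png

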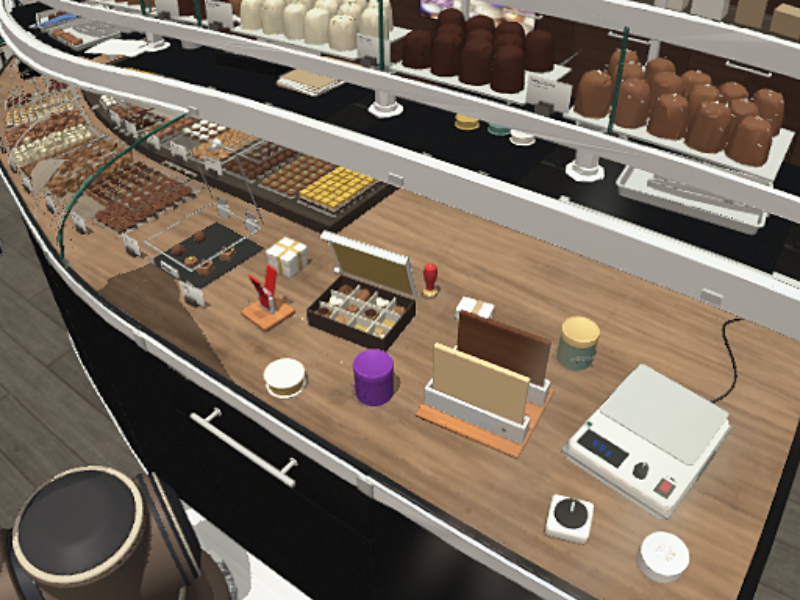

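View pics/top0.png

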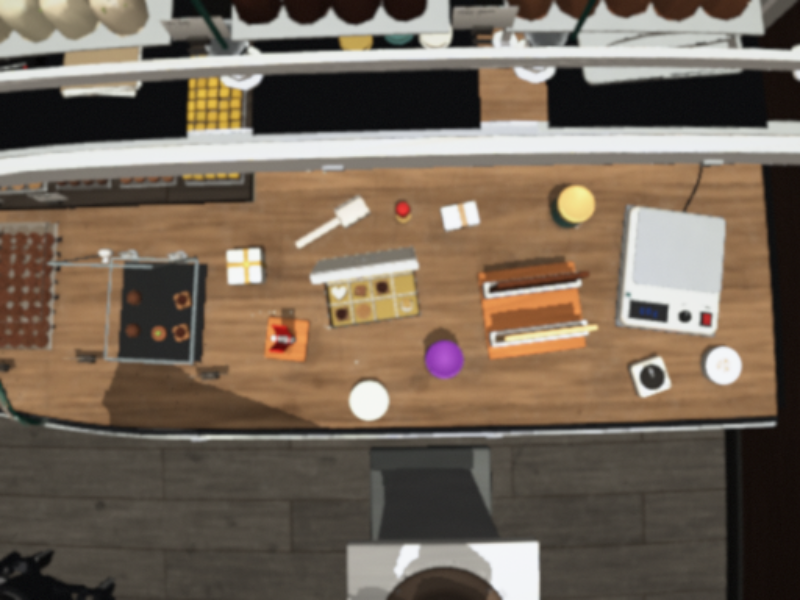

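The scene view shows the red clip on its perch at (265,300), the light board in the near slot at (480,385) and the dark board behind it. The top view has the perch at (287,338) and the light board's top edge running from (490,340) to (597,327).

```bash
cat > h.py <<'E'
from cell import manip, viewer, job
import cv2,numpy as np
from scipy.spatial.transform import Rotation as R
def ray(n,uv,m=None):
    m=m or viewer.camera_model(n);W=m["world_from_camera"]
    p=cv2.undistortPoints(np.array([[uv]],float),m["camera_matrix"],m["dist"])[0,0]
    return W[:3,3],W[:3,:3]@np.array([p[0],-p[1],-1])
def onz(n,uv,z,m=None):
    o,d=ray(n,uv,m);return o+d*(z-o[2])/d[2]
def proj(n,P,m=None):
    m=m or viewer.camera_model(n);W=m["world_from_camera"]
    c=(np.atleast_2d(P)-W[:3,3])@W[:3,:3]*[1,-1,-1]
    return cv2.projectPoints(c,np.zeros(3),np.zeros(3),m["camera_matrix"],m["dist"])[0][:,0]
def crop(im,x,y,w,h,s): return cv2.resize(im[y:y+h,x:x+w],(w*s,h*s),interpolation=cv2.INTER_CUBIC)
E
python3 - <<'E'
from h import *
t=viewer.snapshot("top")[...,::-1];s=viewer.snapshot("scene")[...,::-1]
a=np.hstack([crop(t,160,190,50,50,6),crop(t,300,160,83,75,6)[:300,:498]])
b=np.hstack([crop(s,145,160,60,60,5),crop(s,262,195,100,60,5)[:,:498]])
cv2.imwrite("pics/c1.png",np.vstack([a,b]))
E
```

```text
(no output)
```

View pics/c1.png

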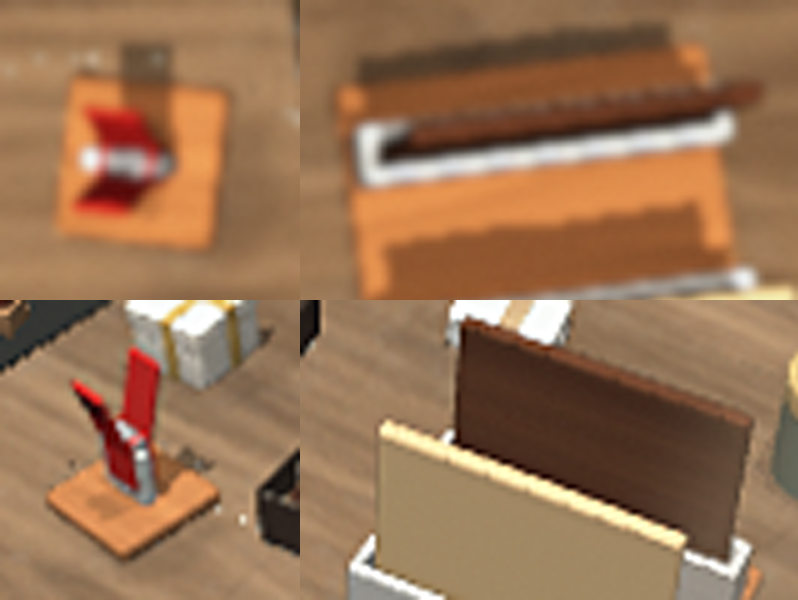

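The crops show the perch foot corners at native top-view pixels of about (172.5,202.5), (198.3,205.3), (195.3,231.2) and (169.7,229.2). In the scene view, the light board's top edge runs from about (278.5,220.8) to (339,243.4). The rows only turn about tool z, so I'll work out poses and also test what the arm does at its reach limit, since the lean has to come from there.

```bash
python3 - <<'E'
from h import *
c=[onz("top",u,10)[:2] for u in [(172.1,202.1),(197.9,205),(195,230.8),(169.3,228.8)]]
print("perch",np.round(c,1),np.mean(c,0))
for e in (c[1]-c[0],c[2]-c[3],c[0]-c[3],c[1]-c[2]): print(np.linalg.norm(e),np.degrees(np.arctan2(e[1],e[0])))
L=onz("scene",(278.1,220.4),128);Rr=onz("scene",(338.6,243.0),128)
d=L-Rr;print("board",L,Rr,(L+Rr)/2,np.linalg.norm(d),np.degrees(np.arctan2(d[1],d[0])))
s=manip.get_state();print(R.from_quat(s["eef_rot"]).as_matrix().round(3))
E
```

```text
perch [[532.2 282.9]
 [523.5 214.8]
 [456.5 222.9]
 [462.5 290.6]] [493.69311354 252.8178729 ]
68.70694544295559 -97.25570034598852
67.9590399641438 -95.07048900326828
70.05290000991754 -6.282313293406189
67.45266371676287 -6.9221030618986505
board [487.95028222 -94.73330828 128.        ] [ 503.83970033 -232.03710088  128.        ] [ 495.89499127 -163.38520458  128.        ] 138.22013265537097 96.60116421097754
[[-0.932  0.362 -0.   ]
 [ 0.362  0.932 -0.001]
 [-0.    -0.001 -1.   ]]
```

Call:
play_rows([
  [0,0,-1,0],
  [0,0,-1,0],
  [0,0,-1,0],
  [0,0,-1,0],
  [0,0,-1,0],
  [0,0,-1,0],
  [0,0,-1,0],
  [0,0,-1,0],
  [0,0,-1,0],
  [0,0,-1,0],
])

```text
t: 1.03
tool_pos: [180.7, 464.8, 501.3]
eef_rot: [0.184, 0.981, 0.056, 0.01]
contact_force: [-0.5, 0.8, -0.3]
width: 85.5
grasp_force: 0.0
```

Call:
play_rows([
  [0,0,-1,0],
  [0,0,-1,0],
  [0,0,-1,0],
  [0,0,-1,0],
])

```text
t: 1.37
tool_pos: [168.1, 432.5, 557.5]
eef_rot: [0.183, 0.976, 0.115, 0.022]
contact_force: [1.1, -0.7, 0.3]
width: 85.3
grasp_force: 0.0
```

```bash
python3 - <<'E'
from h import *
s=manip.get_state();print(s["joint_pos"].round(3),s["tool_pos"].round(1));print(R.from_quat(s["eef_rot"]).as_matrix().round(3))
E
```

```text
[ 1.2    0.103  0.787  2.02  -0.     1.571] [168.1 432.5 557.5]
[[-0.932  0.352  0.084]
 [ 0.362  0.907  0.216]
 [-0.     0.232 -0.973]]
```

Call:
play_rows([
  [0,0,1,0],
  [0,0,1,0],
  [0,0,1,0],
  [0,0,1,0],
])

```text
t: 1.7
tool_pos: [181.6, 467.1, 403.1]
eef_rot: [0.183, 0.976, 0.115, 0.022]
contact_force: [-0.2, 0.9, 0.7]
width: 85.4
grasp_force: 0.0
```

```bash
python3 - <<'E'
from h import *
s=manip.get_state();print(s["joint_pos"].round(3),s["tool_pos"].round(1));print(R.from_quat(s["eef_rot"]).as_matrix().round(3))
E
```

```text
[ 1.2   -0.049  0.204  1.59  -0.     1.571] [181.6 467.1 403.1]
[[-0.932  0.352  0.084]
 [ 0.362  0.906  0.217]
 [-0.     0.233 -0.973]]
```

```bash
cat > fk.py <<'E'
import numpy as np
from scipy.optimize import least_squares
D=[(.1264,-.0406,1.4054,np.hypot(190.07,488.88),199.7),(.103,.787,2.02,np.hypot(168.1,432.5),557.5),(-.049,.204,1.59,np.hypot(181.6,467.1),403.1)]
def fk(q,k):
    a,b,c=q;h,L1,L2,L3,r0=k;f=a-b;p=f+c
    return np.array([r0+L1*np.sin(a)+L2*np.cos(f)+L3*np.cos(p),h+L1*np.cos(a)-L2*np.sin(f)-L3*np.sin(p)])
s=least_squares(lambda k:np.concatenate([fk(d[:3],k)-d[3:] for d in D]+[1e-3*(k-[150,400,400,200,0])]),[150,400,400,200,0])
k=s.x
if __name__=="__main__":
    print(k.round(1),s.fun.round(2))
    lo=[-.95,-1.27,-1.78];hi=[1.95,1.35,2.02]
    def ik(r,z,p,q0):
        return least_squares(lambda q:np.append(fk(q,k)-[r,z],400*(q[0]-q[1]+q[2]-p)),q0,bounds=(lo,hi))
    q0=[0,.2,1.59]
    for z in (100,200,300,400,500):
        print(z,[(r,*ik(r,z,np.pi/2,q0).x.round(2),round(ik(r,z,np.pi/2,q0).cost)) for r in (120,160,200,300,500,800)])
E
python3 fk.py
```

```text
[132.8 324.3 442.1 177.4  47.6] [-0.44  3.82  0.8   4.59 -0.36 -8.41 -0.02 -0.08  0.04 -0.02  0.05]
100 [(120, np.float64(-0.95), np.float64(-1.08), np.float64(1.54), 4440), (160, np.float64(-0.95), np.float64(-1.06), np.float64(1.52), 1678), (200, np.float64(-0.95), np.float64(-1.05), np.float64(1.49), 233), (300, np.float64(-0.55), np.float64(-0.85), np.float64(1.27), 0), (500, np.float64(0.15), np.float64(-0.26), np.float64(1.16), 0), (800, np.float64(1.25), np.float64(1.35), np.float64(1.66), 8)]
200 [(120, np.float64(-0.95), np.float64(-0.79), np.float64(1.82), 4314), (160, np.float64(-0.95), np.float64(-0.81), np.float64(1.77), 1600), (200, np.float64(-0.95), np.float64(-0.82), np.float64(1.72), 205), (300, np.float64(-0.62), np.float64(-0.67), np.float64(1.53), 0), (500, np.float64(0.05), np.float64(-0.13), np.float64(1.39), 0), (800, np.float64(1.13), np.float64(1.35), np.float64(1.77), 367)]
300 [(120, np.float64(-0.95), np.float64(-0.55), np.float64(2.02), 2264), (160, np.float64(-0.95), np.float64(-0.56), np.float64(1.99), 520), (200, np.float64(-0.94), np.float64(-0.59), 
[... 333 characters left out ...]
, np.float64(2.02), 1107), (200, np.float64(-0.8), np.float64(-0.31), np.float64(2.02), 258), (300, np.float64(-0.51), np.float64(-0.14), np.float64(1.95), 0), (500, np.float64(0.08), np.float64(0.36), np.float64(1.85), 0), (800, np.float64(0.9), np.float64(1.35), np.float64(1.92), 5461)]
500 [(120, np.float64(-0.85), np.float64(-0.21), np.float64(2.02), 7530), (160, np.float64(-0.77), np.float64(-0.16), np.float64(2.02), 5037), (200, np.float64(-0.67), np.float64(-0.09), np.float64(2.02), 3224), (300, np.float64(-0.42), np.float64(0.1), np.float64(2.02), 873), (500, np.float64(0.16), np.float64(0.65), np.float64(2.02), 272), (800, np.float64(0.8), np.float64(1.35), np.float64(1.98), 12242)]
```

Call:
play_rows([
  [0,-0.97,0.42,0],
  [0,-0.97,0.42,0],
  [0,-0.97,0.42,0],
  [0,-0.97,0.42,0],
  [0,-0.97,0.42,0],
  [0,-0.97,0.42,0],
  [0,-0.97,0.42,0],
  [0,-0.97,0.42,0],
  [0,-0.9,-0.23,0],
  [0,-0.9,-0.23,0],
])

```text
t: 2.53
tool_pos: [56.9, 146.5, 203.8]
eef_rot: [0.183, 0.976, 0.113, 0.021]
contact_force: [-0.3, 0.7, 1.4]
width: 85.5
grasp_force: 0.0
```

```bash
cat >> h.py <<'E'
def st():
    s=manip.get_state();M=R.from_quat(s["eef_rot"]).as_matrix();print("t",round(s["t"],2),"q",s["joint_pos"].round(3),"p",s["tool_pos"].round(1),"r",np.hypot(*s["tool_pos"][:2]).round(1),"w",round(s["width"],1),"gf",round(s["grasp_force"],1),"F",s["contact_force"].round(1));print(M.round(4));return s,M
E
python3 -c "from h import *;st()"
```

```text
t 2.53 q [ 1.2   -0.805 -0.637  1.508  0.     1.571] p [ 56.9 146.5 203.8] r 157.1 w 85.5 gf 0.0 F [-0.3  0.7  1.4]
[[-0.9321  0.3528  0.0825]
 [ 0.3623  0.9075  0.2123]
 [ 0.      0.2278 -0.9737]]
```

Call:
play_rows([
  [0,-0.9,-0.22,0],
  [0,-0.7,-0.17,0],
])

```text
t: 2.7
tool_pos: [33.2, 85.3, 206.0]
eef_rot: [0.183, 0.976, 0.114, 0.021]
contact_force: [-0.3, 0.7, 1.4]
width: 85.3
grasp_force: 0.0
```

```bash
python3 -c "from h import *;st()"
```

```text
t 2.7 q [ 1.2   -0.933 -0.638  1.633 -0.     1.571] p [ 33.2  85.3 206. ] r 91.5 w 85.3 gf 0.0 F [-0.3  0.7  1.4]
[[-0.932   0.3526  0.0838]
 [ 0.3625  0.9067  0.2156]
 [-0.      0.2313 -0.9729]]
```

```bash
cat > fk.py <<'E'
import numpy as np
from scipy.optimize import least_squares
D=[(.1264,-.0406,1.4054,np.hypot(190.07,488.88),199.7),(.103,.787,2.02,np.hypot(168.1,432.5),557.5),(-.049,.204,1.59,np.hypot(181.6,467.1),403.1),(-.805,-.637,1.508,157.1,203.8),(-.933,-.638,1.633,91.5,206.)]
def fk(q,k):
    a,b,c=q;h,L1,L2,L3,r0,oe=k;f=a-b;p=f+c
    return np.array([r0+L1*np.sin(a)+L2*np.cos(f)+oe*np.sin(f)+L3*np.cos(p),h+L1*np.cos(a)-L2*np.sin(f)+oe*np.cos(f)-L3*np.sin(p)])
s=least_squares(lambda k:np.concatenate([fk(d[:3],k)-d[3:] for d in D]+[1e-3*(k-[150,400,400,200,0,0])]),[150,400,400,200,0,0])
k=s.x
lo=[-.95,-1.27,-1.78];hi=[1.95,1.35,2.02]
def ik(r,z,p,q0=(0,.2,1.59)):
    return least_squares(lambda q:np.append(fk(q,k)-[r,z],400*(q[0]-q[1]+q[2]-p)),q0,bounds=(lo,hi))
if __name__=="__main__":
    print(k.round(1),s.fun.round(2))
    for p in (np.pi/2,1.336):
      for z in (100,200,300,400):
        print(p,z,[(r,[float(v) for v in ik(r,z,p).x.round(2)],round(ik(r,z,p).cost)) for r in (60,120,180,220)])
E
python3 fk.py
```

```text
[ 1.452e+02  5.314e+02  4.516e+02  4.775e+02 -5.000e-01  8.100e+01] [-0.   -0.01  0.06  0.08 -0.1  -0.15  0.27  0.27 -0.24 -0.19 -0.    0.13
  0.05  0.28 -0.    0.08]
1.5707963267948966 100 [(60, [-0.83, -0.85, 1.55], 0), (120, [-0.69, -0.82, 1.44], 0), (180, [-0.55, -0.77, 1.35], 0), (220, [-0.46, -0.73, 1.3], 0)]
1.5707963267948966 200 [(60, [-0.78, -0.61, 1.73], 0), (120, [-0.66, -0.59, 1.64], 0), (180, [-0.54, -0.55, 1.56], 0), (220, [-0.46, -0.51, 1.51], 0)]
1.5707963267948966 300 [(60, [-0.69, -0.36, 1.9], 0), (120, [-0.59, -0.34, 1.82], 0), (180, [-0.49, -0.3, 1.76], 0), (220, [-0.42, -0.27, 1.72], 0)]
1.5707963267948966 400 [(60, [-0.61, -0.13, 2.02], 286), (120, [-0.5, -0.06, 2.01], 0), (180, [-0.4, -0.02, 1.95], 0), (220, [-0.34, 0.01, 1.92], 0)]
1.336 100 [(60, [-0.95, -0.85, 1.51], 785), (120, [-0.95, -0.88, 1.41], 3), (180, [-0.81, -0.87, 1.28], 0), (220, [-0.72, -0.85, 1.2], 0)]
1.336 200 [(60, [-0.95, -0.63, 1.68], 116), (120, [-0.89, -0.65, 1.57], 0), (180, [-0.77, -0.64, 1.46], 0), (220, [-0.69, -0.63, 1.4], 0)]
1.336 300 [(60, [-0.89, -0.4, 1.82], 0), (120, [-0.79, -0.4, 1.72], 0), (180, [-0.69, -0.39, 1.63], 0), (220, [-0.62, -0.38, 1.58], 0)]
1.336 400 [(60, [-0.76, -0.12, 1.97], 0), (120, [-0.68, -0.13, 1.89], 0), (180, [-0.59, -0.12, 1.81], 0), (220, [-0.53, -0.1, 1.76], 0)]
```

```bash
cat >> h.py <<'E'
def rows(pts,nper):
    s,M=st();p=s["tool_pos"];out=[]
    for t,n in zip(pts,nper):
        d=(np.array(t)-p)@M/40/n;out.append(((d).round(2).tolist(),n));p=np.array(t)
    for o in out: print(o)
E
python3 - <<'E'
from h import *
a0=np.radians(69);pts=[(310*np.cos(a0),310*np.sin(a0),340)]
for i in range(1,7):
    a=a0-np.pi*i/6;pts.append((310*np.cos(a),310*np.sin(a),340))
rows(pts,[7]+[4]*6)
E
```

```text
t 2.7 q [ 1.2   -0.933 -0.638  1.633 -0.     1.571] p [ 33.2  85.3 206. ] r 91.5 w 85.3 gf 0.0 F [-0.3  0.7  1.4]
[[-0.932   0.3526  0.0838]
 [ 0.3625  0.9067  0.2156]
 [-0.      0.2313 -0.9729]]
([0.0, 0.87, -0.28], 7)
([-0.97, -0.25, -0.06], 4)
([-0.71, -0.69, -0.16], 4)
([-0.26, -0.94, -0.22], 4)
([0.26, -0.94, -0.22], 4)
([0.71, -0.69, -0.16], 4)
([0.97, -0.26, -0.06], 4)
```

Call:
play_rows([
  [0,0.87,-0.28,0],
  [0,0.87,-0.28,0],
  [0,0.87,-0.28,0],
  [0,0.87,-0.28,0],
  [0,0.87,-0.28,0],
  [0,0.87,-0.28,0],
  [0,0.87,-0.28,0],
  [-0.97,-0.25,-0.06,0],
  [-0.97,-0.25,-0.06,0],
  [-0.97,-0.25,-0.06,0],
  [-0.97,-0.25,-0.06,0],
])

```text
t: 3.62
tool_pos: [221.8, 214.1, 339.3]
eef_rot: [0.182, 0.977, 0.113, 0.022]
contact_force: [0.8, 1.9, -0.6]
width: 85.3
grasp_force: 0.0
```

Call:
play_rows([
  [-0.71,-0.69,-0.16,0],
  [-0.71,-0.69,-0.16,0],
  [-0.71,-0.69,-0.16,0],
  [-0.71,-0.69,-0.16,0],
  [-0.26,-0.94,-0.22,0],
  [-0.26,-0.94,-0.22,0],
  [-0.26,-0.94,-0.22,0],
  [-0.26,-0.94,-0.22,0],
])

```text
t: 4.28
tool_pos: [262.7, -54.3, 339.3]
eef_rot: [0.183, 0.977, 0.111, 0.022]
contact_force: [1.5, -0.9, 0.5]
width: 85.2
grasp_force: 0.0
```

```bash
python3 - <<'E'
from h import *
a0=np.radians(-21);pts=[]
for i in range(1,4):
    a=a0-np.pi*i/6;pts.append((310*np.cos(a),310*np.sin(a),340))
rows(pts,[4]*6)
cv2.imwrite("pics/w1.png",np.hstack([viewer.snapshot("scene")[...,::-1],viewer.snapshot("wrist")[...,::-1]])[:, ::1][:,:,:])
im=cv2.imread("pics/w1.png");cv2.imwrite("pics/w1.png",cv2.resize(im,(800,300)))
E
```

```text
t 4.28 q [-0.48  -0.311 -0.138  1.766  0.226 -0.112] p [262.7 -54.3 339.3] r 268.3 w 85.2 gf 0.0 F [ 1.5 -0.9  0.5]
[[-0.9322  0.3522  0.0838]
 [ 0.362   0.9085  0.209 ]
 [-0.0025  0.2252 -0.9743]]
([-0.03, -1.21, -0.28], 4)
([0.71, -0.69, -0.16], 4)
([0.97, -0.26, -0.06], 4)
```

View pics/w1.png

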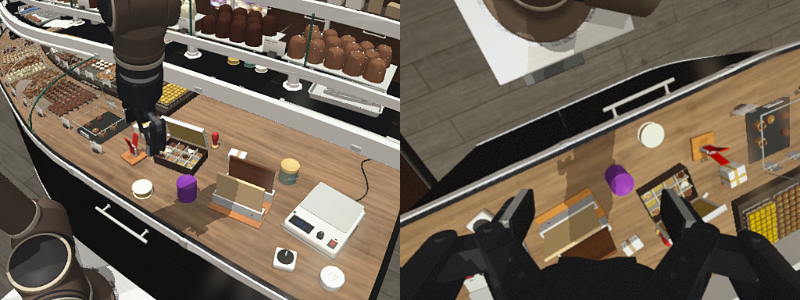

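The arm is over the counter front, and the floor beside the cart is clear. I'll carry on round to the opposite side, where the tilt limit works the other way.

Call:
play_rows([
  [0,-0.97,-0.22,0],
  [0,-0.97,-0.22,0],
  [0,-0.97,-0.22,0],
  [0,-0.97,-0.22,0],
  [0,-0.97,-0.22,0],
  [0.71,-0.69,-0.16,0],
  [0.71,-0.69,-0.16,0],
  [0.71,-0.69,-0.16,0],
  [0.71,-0.69,-0.16,0],
])

```text
t: 5.13
tool_pos: [44.7, -301.3, 338.6]
eef_rot: [0.182, 0.977, 0.111, 0.021]
contact_force: [-0.0, -1.6, -0.2]
width: 85.7
grasp_force: 0.0
```

```bash
python3 - <<'E'
from h import *
a=np.radians(-111);rows([(340*np.cos(a),340*np.sin(a),380)],[6])
from fk import ik
for r,z in [(340,380),(340,450),(340,500),(340,550)]:
    for p in (1.806,1.571):
        i=ik(r,z,p);print(r,z,p,i.x.round(2),round(i.cost))
E
```

```text
t 5.13 q [-1.522 -0.075  0.033  1.886  0.091 -1.162] p [  44.7 -301.3  338.6] r 304.6 w 85.7 gf 0.0 F [-0.  -1.6 -0.2]
[[-9.327e-01  3.515e-01  8.120e-02]
 [ 3.607e-01  9.091e-01  2.085e-01]
 [-5.000e-04  2.237e-01 -9.747e-01]]
([0.62, -0.27, -0.24], 6)
340 380 1.806 [0.05 0.25 2.  ] 0
340 380 1.571 [-0.15  0.09  1.81] 0
340 450 1.806 [0.01 0.3  2.02] 1187
340 450 1.571 [-0.08  0.33  1.98] 0
340 500 1.806 [-0.02  0.34  2.02] 3762
340 500 1.571 [-0.07  0.42  2.02] 294
340 550 1.806 [-0.04  0.38  2.02] 7724
340 550 1.571 [-0.09  0.46  2.02] 1851
```

Call:
play_rows([
  [0.62,-0.27,-0.24,0],
  [0.62,-0.27,-0.24,0],
  [0.62,-0.27,-0.24,0],
  [0.62,-0.27,-0.24,0],
  [0.62,-0.27,-0.24,0],
  [0.62,-0.27,-0.24,0],
  [0,0.2,-0.9,0],
  [0,0.2,-0.9,0],
  [0,0.2,-0.9,0],
])

```text
t: 5.88
tool_pos: [-119.8, -319.1, 414.5]
eef_rot: [0.183, 0.98, 0.074, 0.014]
contact_force: [0.5, -0.5, -0.2]
width: 85.1
grasp_force: 0.0
```

```bash
python3 -c "from h import *;st()"
```

```text
t 5.88 q [-1.932e+00  8.000e-03  3.060e-01  2.020e+00  2.000e-03 -1.562e+00] p [-119.8 -319.1  414.5] r 340.8 w 85.1 gf 0.0 F [ 0.5 -0.5 -0.2]
[[-9.323e-01  3.575e-01  5.520e-02]
 [ 3.617e-01  9.217e-01  1.404e-01]
 [-7.000e-04  1.509e-01 -9.886e-01]]
```

Call:
play_rows([
  [0,0.15,-0.9,0],
  [0,0.15,-0.9,0],
])

```text
t: 6.05
tool_pos: [-119.8, -319.8, 433.0]
eef_rot: [0.183, 0.982, 0.048, 0.009]
contact_force: [1.0, -0.1, 0.2]
width: 85.2
grasp_force: 0.0
```

```bash
python3 -c "from h import *;st()"
```

```text
t 6.05 q [-1.931e+00 -1.600e-02  3.360e-01  2.020e+00  2.000e-03 -1.562e+00] p [-119.8 -319.8  433. ] r 341.5 w 85.2 gf 0.0 F [ 1.  -0.1  0.2]
[[-0.9328  0.3586  0.036 ]
 [ 0.3604  0.9284  0.0903]
 [-0.001   0.0972 -0.9953]]
```

Call:
play_rows([
  [0,0.08,-0.9,0],
  [0,0.06,-0.9,0],
  [0,0.03,-0.9,0],
])

```text
t: 6.3
tool_pos: [-123.1, -327.1, 461.2]
eef_rot: [0.184, 0.983, 0.009, 0.002]
contact_force: [0.6, 0.8, -0.5]
width: 85.4
grasp_force: 0.0
```

```bash
python3 -c "from h import *;st()"
```

```text
t 6.3 q [-1.932e+00 -3.500e-02  3.960e-01  2.020e+00  2.000e-03 -1.562e+00] p [-123.1 -327.1  461.2] r 349.5 w 85.4 gf 0.0 F [ 0.6  0.8 -0.5]
[[-0.9324  0.3614  0.0081]
 [ 0.3615  0.9322  0.0166]
 [-0.0016  0.0184 -0.9998]]
```

Call:
play_rows([
  [0,0,-0.5,0],
  [0,0,0.9,0],
])

```text
t: 6.47
tool_pos: [-124.6, -330.6, 436.2]
eef_rot: [0.184, 0.983, -0.004, 0.0]
contact_force: [-0.1, -1.0, 1.1]
width: 85.4
grasp_force: 0.0
```

```bash
python3 - <<'E'
from h import *
pts=[];
for i in range(1,7):
    a=np.radians(-111+138*i/6);pts.append((320*np.cos(a),320*np.sin(a),max(340,430-40*i)))
pts.append((490,250,280))
rows(pts,[4]*6+[6])
E
```

```text
t 6.47 q [-1.933 -0.081  0.289  1.932  0.002 -1.562] p [-124.6 -330.6  436.2] r 353.3 w 85.4 gf 0.0 F [-0.1 -1.   1.1]
[[-0.9321  0.3621 -0.0015]
 [ 0.3621  0.9321 -0.0086]
 [-0.0018 -0.0086 -1.    ]]
([-0.77, 0.37, 0.29], 4)
([-0.65, 0.46, 0.25], 4)
([-0.43, 0.67, 0.06], 4)
([-0.13, 0.79, -0.01], 4)
([0.19, 0.77, -0.01], 4)
([0.48, 0.64, -0.01], 4)
([-0.64, 0.72, 0.24], 6)
```

Tilt is back within 0.5° of vertical, so I'll return to the front.

Call:
play_rows([
  [-0.77,0.37,0.29,0],
  [-0.77,0.37,0.29,0],
  [-0.77,0.37,0.29,0],
  [-0.77,0.37,0.29,0],
  [-0.65,0.46,0.25,0],
  [-0.65,0.46,0.25,0],
  [-0.65,0.46,0.25,0],
  [-0.65,0.46,0.25,0],
  [-0.43,0.67,0.06,0],
  [-0.43,0.67,0.06,0],
  [-0.43,0.67,0.06,0],
  [-0.43,0.67,0.06,0],
])

```text
t: 7.47
tool_pos: [240.4, -210.3, 335.5]
eef_rot: [0.184, 0.983, 0.003, 0.002]
contact_force: [1.3, -1.4, 1.1]
width: 85.3
grasp_force: 0.0
```

Call:
play_rows([
  [-0.13,0.79,0,0],
  [-0.13,0.79,0,0],
  [-0.13,0.79,0,0],
  [-0.13,0.79,0,0],
  [0.19,0.77,0,0],
  [0.19,0.77,0,0],
  [0.19,0.77,0,0],
  [0.19,0.77,0,0],
  [0.48,0.64,0,0],
  [0.48,0.64,0,0],
  [0.48,0.64,0,0],
  [0.48,0.64,0,0],
])

```text
t: 8.47
tool_pos: [285.7, 149.4, 338.0]
eef_rot: [0.184, 0.983, 0.003, 0.002]
contact_force: [0.6, 0.6, 0.4]
width: 85.2
grasp_force: 0.0
```

```bash
python3 - <<'E'
from h import *
rows([(480,250,280)],[6])
E
```

```text
t 8.47 q [ 0.478 -0.216 -0.058  1.723  0.003  0.849] p [285.7 149.4 338. ] r 322.4 w 85.2 gf 0.0 F [0.6 0.6 0.4]
[[-0.932   0.3623  0.0044]
 [ 0.3623  0.932   0.0061]
 [-0.0019  0.0073 -1.    ]]
([-0.6, 0.68, 0.25], 6)
```

Call:
play_rows([
  [-0.6,0.68,0.3,0.7],
  [-0.55,0.72,0.3,0.3],
  [-0.53,0.73,0.3,0],
  [-0.53,0.73,0.3,0],
  [-0.53,0.73,0.3,0],
  [-0.53,0.73,0.3,0],
])

```text
t: 8.97
tool_pos: [481.1, 248.4, 266.3]
eef_rot: [0.233, 0.972, 0.003, 0.001]
contact_force: [-0.6, 0.3, 0.6]
width: 85.4
grasp_force: 0.0
```

Call:
play_rows([
  [0,0,0,1],
  [0,0,0,1],
  [0,0,0,1],
  [0,0,0,1],
  [0,0,0,1],
  [0,0,0,1],
  [0,0,0,1],
  [0,0,0,1],
  [0,0,0,1],
  [0,0,0,1],
  [0,0,0,1],
  [0,0,0,1],
])

```text
t: 9.97
tool_pos: [479.7, 247.5, 266.9]
eef_rot: [0.743, 0.669, 0.003, -0.001]
contact_force: [-0.5, 0.1, -0.9]
width: 85.0
grasp_force: 0.0
```

```bash
python3 - <<'E'
from h import *
s,M=st();m=viewer.camera_model("wrist");print(m)
w=viewer.snapshot("wrist")[...,::-1];t=viewer.snapshot("scene")[...,::-1]
cv2.imwrite("pics/w2raw.png",w);cv2.imwrite("pics/w2.png",cv2.resize(w,(800,600),interpolation=cv2.INTER_CUBIC))
E
```

```text
t 9.97 q [0.474 0.16  0.146 1.551 0.003 2.15 ] p [479.7 247.5 266.9] r 539.8 w 85.0 gf 0.0 F [-0.5  0.1 -0.9]
[[ 0.1047  0.9945  0.0036]
 [ 0.9945 -0.1047  0.0058]
 [ 0.0061  0.003  -1.    ]]
{'camera_matrix': array([[277.35793171,   0.        , 252.1899114 ],
       [  0.        , 277.35793171, 191.02437117],
       [  0.        ,   0.        ,   1.        ]]), 'dist': array([-0.00842812,  0.        ,  0.        ,  0.        ,  0.        ]), 'world_from_camera': array([[ 9.94631571e-01,  9.96410474e-02,  2.79231172e-02,
         4.86701331e+02],
       [-1.03437664e-01,  9.49660315e-01,  2.95712589e-01,
         3.23266016e+02],
       [ 2.94763583e-03, -2.97013379e-01,  9.54868768e-01,
         4.40196988e+02],
       [ 0.00000000e+00,  0.00000000e+00,  0.00000000e+00,
         1.00000000e+00]])}
```

View pics/w2.png

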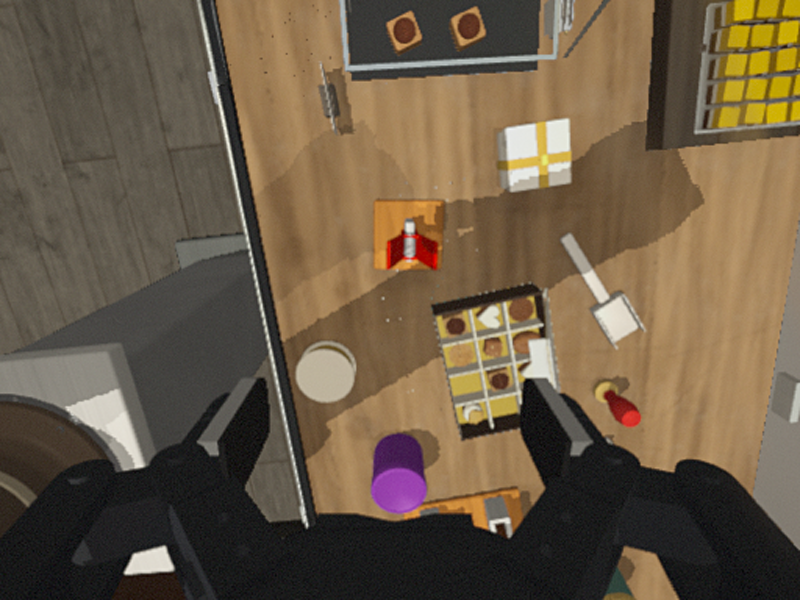

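The wrist view shows the perch foot with corners at about (374,200), (445,201), (440,270) and (374,268). The clip's red V is centred near (410,252), with its levers spread along image x.

```bash
python3 - <<'E'
from h import *
w=cv2.imread("pics/w2raw.png").astype(int);m=viewer.camera_model("wrist")
red=((w[...,2]>110)&(w[...,1]<60)&(w[...,0]<60)).astype(np.uint8);red[:100]=0;red[200:]=0;red[:,300:]=0
ys,xs=np.nonzero(red);print(xs.min(),xs.max(),ys.min(),ys.max())
for c in list(range(xs.min(),xs.min()+4))+list(range(xs.max()-3,xs.max()+1)): print(c,ys[xs==c].min(),ys[xs==c].max())
c=[onz("wrist",((u+.5)/1.5625-.5,(v+.5)/1.5625-.5),10,m)[:2] for u,v in [(374,200),(445,201),(440,270),(374,268)]]
print(np.round(c,1),np.mean(c,0))
def P(u,v,z=92): return onz("wrist",(u,v),z,m)[:2].round(1)
xl,xr=xs.min(),xs.max()
for x in(xl,xr):
    y=ys[xs==x+(1 if x==xl else -1)];print(P(x,y.min()),P(x,y.max()))
for z in (50,46): print("pivot",P(261.5,164,z),P(261.5,140,z))
E
python3 - <<'E'
import cv2
w=cv2.imread("pics/w2raw.png");cv2.imwrite("pics/w2c.png",cv2.resize(w[120:180,230:295],None,fx=9,fy=9,interpolation=cv2.INTER_NEAREST))
E
```

```text
248 279 147 172
248 154 171
249 154 171
250 153 170
251 153 153
276 162 172
277 154 172
278 154 172
279 155 172
[[464.7 291.9]
 [533.2 284.1]
 [523.7 215.9]
 [457.  224.7]] [494.65647391 254.14532222]
[476.2 264.6] [473.9 242.8]
[515.2 260.8] [513.5 237.5]
pivot [492.7 241.3] [495.8 275.2]
pivot [492.8 240.5] [495.9 274.7]
```

View pics/w2c.png

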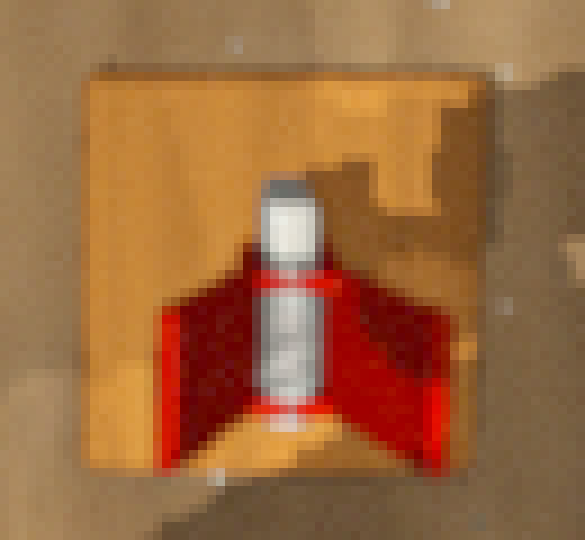

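The crop confirms the clip centre near crop pixel (305,375). That puts the clip at about (494.7, 251.4), with its x axis at −6°, which matches the tool.

Call:
play_rows([
  [0.05,0.17,0.8,0],
  [0.06,0.17,0.8,0],
  [0,0,0.8,0],
  [0,0,0.8,0],
  [0,0,0.7,0],
  [0,0,0,0],
  [0,0,0,0],
])

```text
t: 10.65
tool_pos: [493.1, 250.7, 110.4]
eef_rot: [0.741, 0.672, 0.002, -0.001]
contact_force: [1.0, 0.4, 0.6]
width: 85.5
grasp_force: 0.0
```

```bash
python3 - <<'E'
from h import *
rows([(494.7,251.4,64)],[1])
E
```

```text
t 10.65 q [ 0.468  0.191 -0.161  1.217  0.003  2.137] p [493.1 250.7 110.4] r 553.2 w 85.5 gf 0.0 F [1.  0.4 0.6]
[[ 9.780e-02  9.952e-01  1.000e-03]
 [ 9.952e-01 -9.780e-02  4.400e-03]
 [ 4.400e-03  5.000e-04 -1.000e+00]]
([0.02, 0.04, 1.16], 1)
```

Call:
play_rows([
  [0.02,0.04,0.5,0],
  [0,0,0.4,0],
  [0,0,0.26,0],
  [0,0,0,0],
])

```text
t: 10.98
tool_pos: [495.9, 252.2, 64.8]
eef_rot: [0.741, 0.671, 0.003, -0.001]
contact_force: [0.6, -0.9, -0.3]
width: 85.2
grasp_force: 0.0
```

Call:
play_rows([
  [0,0,0,0],
  [0,0,0,0],
  [0,0,0,0],
  [0,0,0,0],
  [0,0,0,0],
  [0,0,0,0],
  [0,0,0,0],
  [0,0,0,0],
], fingers=1, grip_force=35)

```text
t: 11.65
tool_pos: [495.9, 252.2, 65.0]
eef_rot: [0.741, 0.671, 0.004, -0.001]
contact_force: [-0.6, -0.4, 0.5]
width: 0.2
grasp_force: 0.0
```

```bash
python3 - <<'E'
from h import *
s=viewer.snapshot("scene")[...,::-1];w=viewer.snapshot("wrist")[...,::-1]
cv2.imwrite("pics/d1.png",np.hstack([crop(s,135,130,80,100,5),crop(w,200,130,160,200,4)[:500,:400][:,:400]]))
tt=manip.get_state()["tool_pos"];m=viewer.camera_model("wrist");print(proj("wrist",[tt],m),proj("scene",[tt,[494.7,251.4,50]]))
E
```

```text
[[252.79051917 222.40523147]] [[168.52365157 182.39708624]
 [169.15557749 187.13236035]]
```

View pics/d1.png

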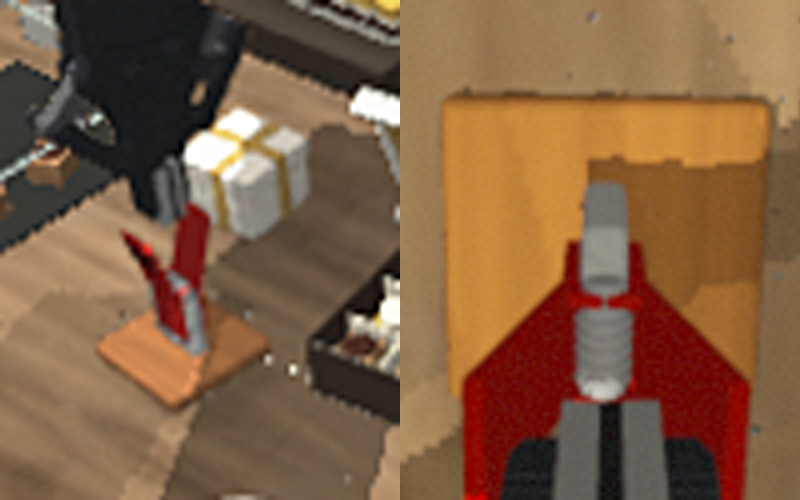

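The fingers shut above and inside the V without touching the levers. The fingertip shows at scene pixel (168,173), higher than the projected TCP at (168.5,182.4). I'll work out the real fingertip height.

```bash
python3 - <<'E'
from h import *
s,M=st();m=viewer.camera_model("wrist")
for b in (0,5,10,15,20,25,30):
    P=s["tool_pos"]-M[:,2]*b;print(b,P.round(1),proj("scene",[P]).round(1),proj("wrist",[P],m).round(1))
# fingertip pixel end in wrist: row
w=viewer.snapshot("wrist");print(w[215:245:2,248,:].tolist());print(w[215:245:2,256,:].tolist())
c=[494.7,251.4]
print(proj("scene",[[*c,92],[*c,50],[494.6,254.1,10]]).round(1))
E
```

```text
t 11.75 q [ 0.468  0.213 -0.235  1.117  0.003  2.139] p [495.9 252.2  64.9] r 556.4 w 0.1 gf 0.0 F [-0.4  0.4 -0.4]
[[ 0.0997  0.995   0.004 ]
 [ 0.995  -0.0997  0.0059]
 [ 0.0063  0.0034 -1.    ]]
0 [495.9 252.2  64.9] [[168.5 182.4]] [[252.8 222.4]]
5 [495.9 252.1  69.9] [[168.3 180.9]] [[252.8 225.5]]
10 [495.9 252.1  74.9] [[168.  179.4]] [[252.8 228.8]]
15 [495.9 252.1  79.9] [[167.8 177.9]] [[252.8 232.2]]
20 [495.9 252.   84.9] [[167.5 176.4]] [[252.9 235.9]]
25 [495.8 252.   89.9] [[167.3 174.9]] [[252.9 239.7]]
30 [495.8 252.   94.9] [[167.  173.4]] [[252.9 243.8]]
[[127, 123, 117], [121, 118, 111], [129, 125, 119], [123, 119, 114], [126, 122, 117], [162, 157, 152], [194, 190, 182], [183, 148, 141], [101, 95, 89], [103, 99, 94], [99, 96, 88], [97, 95, 91], [99, 94, 90], [96, 93, 89], [95, 94, 89]]
[[110, 106, 102], [108, 107, 102], [106, 102, 95], [108, 107, 102], [101, 101, 95], [115, 104, 98], [105, 51, 48], [117, 22, 21], [100, 99, 93], [101, 99, 93], [103, 100, 96], [101, 99, 93], [94, 94, 87], [89, 86, 81], [89, 86, 80]]
[[167.  174.6]
 [169.2 187.1]
 [170.4 198.2]]
```

```bash
python3 - <<'E'
from h import *
s,M=st();m=viewer.camera_model("wrist")
for b in (0,5,10,15,20,25,30,35):
    P=np.array([s["tool_pos"]-M[:,2]*b+M[:,0]*x+M[:,1]*y for x in(-11,11) for y in (-8,8)]);print(b,proj("scene",P).round(0).tolist(),proj("wrist",P,m).round(0).tolist())
sc=viewer.snapshot("scene")[...,::-1];w=viewer.snapshot("wrist")[...,::-1];t=viewer.snapshot("top")[...,::-1]
cv2.imwrite("pics/d2.png",np.hstack([crop(sc,150,155,40,50,10),crop(w,220,205,65,80,6)[:500,:390]]))
E
```

```text
t 11.8 q [ 0.468  0.213 -0.235  1.117  0.003  2.139] p [495.9 252.2  64.9] r 556.4 w 0.1 gf 0.0 F [0.3 0.1 0.7]
[[ 0.0997  0.995   0.004 ]
 [ 0.995  -0.0997  0.0059]
 [ 0.0063  0.0033 -1.    ]]
0 [[169.0, 186.0], [174.0, 183.0], [164.0, 182.0], [168.0, 179.0]] [[241.0, 237.0], [264.0, 237.0], [241.0, 207.0], [265.0, 207.0]]
5 [[169.0, 184.0], [173.0, 181.0], [163.0, 181.0], [168.0, 178.0]] [[241.0, 240.0], [265.0, 240.0], [241.0, 210.0], [265.0, 210.0]]
10 [[168.0, 183.0], [173.0, 180.0], [163.0, 179.0], [168.0, 176.0]] [[241.0, 244.0], [265.0, 244.0], [240.0, 213.0], [266.0, 213.0]]
15 [[168.0, 181.0], [173.0, 178.0], [163.0, 178.0], [167.0, 175.0]] [[240.0, 248.0], [265.0, 248.0], [240.0, 216.0], [266.0, 216.0]]
20 [[168.0, 180.0], [173.0, 177.0], [162.0, 176.0], [167.0, 173.0]] [[240.0, 252.0], [266.0, 252.0], [240.0, 219.0], [266.0, 219.0]]
25 [[168.0, 178.0], [172.0, 175.0], [162.0, 175.0], [167.0, 172.0]] [[240.0, 256.0], [266.0, 256.0], [239.0, 223.0], [267.0, 223.0]]
30 [[167.0, 177.0], [172.0, 174.0], [162.0, 173.0], [167.0, 170.0]] [[239.0, 261.0], [266.0, 261.0], [239.0, 226.0], [267.0, 226.0]]
35 [[167.0, 175.0], [172.0, 172.0], [162.0, 172.0], [166.0, 169.0]] [[239.0, 265.0], [267.0, 265.0], [238.0, 230.0], [268.0, 230.0]]Traceback (most recent call last):
  File "<stdin>", line 6, in <module>
    return _nx.concatenate(arrs, 1, dtype=dtype, casting=casting)
           ~~~~~~~~~~~~~~~^^^^^^^^^^^^^^^^^^^^^^^^^^^^^^^^^^^^^^^
ValueError: all the input array dimensions except for the concatenation axis must match exactly, but along dimension 0, the array at index 0 has size 500 and the array at index 1 has size 480
```

Both cameras put the real fingertips about 30 mm above the reported TCP, level with the lever tips, so the fingers closed over empty space. I'll open, go about 25 mm lower and close again.

Call:
play_rows([
  [0,0,-0.4,0],
  [0,0,-0.4,0],
  [0,0,0,0],
  [0,0,0,0],
  [0,0,0,0],
  [0,0,0,0],
  [0,0,0,0],
  [0,0,0,0],
  [0,0,0,0],
], fingers=-1)

```text
t: 12.7
tool_pos: [495.6, 251.9, 96.5]
eef_rot: [0.742, 0.671, 0.003, -0.001]
contact_force: [0.8, -0.8, 0.4]
width: 85.2
grasp_force: 0.0
```

Call:
play_rows([
  [0,0,0.4,0],
  [0,0,0.4,0],
  [0,0,0.35,0],
  [0,0,0.25,0],
  [0,0,0,0],
])

```text
t: 13.12
tool_pos: [494.6, 251.6, 38.6]
eef_rot: [0.742, 0.671, 0.002, -0.001]
contact_force: [0.1, -0.6, 0.1]
width: 85.7
grasp_force: 0.0
```

Call:
play_rows([
  [0,0,0,0],
  [0,0,0,0],
  [0,0,0,0],
  [0,0,0,0],
  [0,0,0,0],
  [0,0,0,0],
  [0,0,0,0],
  [0,0,0,0],
], fingers=1, grip_force=35)

```text
t: 13.78
tool_pos: [496.8, 253.0, 42.8]
eef_rot: [0.741, 0.671, 0.005, -0.001]
contact_force: [-2.5, 0.4, 8.0]
width: 16.9
grasp_force: 35.9
```

Call:
play_rows([
  [0,0,-0.2,0],
  [0,0,-0.3,0],
  [0,0,-0.4,0],
  [0,0,-0.4,0],
  [0,0,-0.6,0],
  [0,0,-0.8,0],
  [0,0,0,0],
  [0,0,0,0],
])

```text
t: 14.45
tool_pos: [497.0, 252.3, 151.5]
eef_rot: [0.742, 0.671, 0.006, -0.0]
contact_force: [0.3, 0.0, -1.4]
width: 16.8
grasp_force: 34.8
```

```bash
python3 - <<'E'
from h import *
s,M=st();m=viewer.camera_model("wrist")
sc=viewer.snapshot("scene")[...,::-1];w=viewer.snapshot("wrist")[...,::-1];cv2.imwrite("pics/w3raw.png",w);cv2.imwrite("pics/s3raw.png",sc)
cv2.imwrite("pics/d2.png",np.hstack([crop(sc,140,130,60,80,7),crop(w,220,200,60,80,7)[:560,:380]]))
E
```

```text
t 14.45 q [ 0.468  0.181 -0.082  1.297  0.003  2.139] p [497.  252.3 151.5] r 557.3 w 16.8 gf 34.8 F [ 0.3  0.  -1.4]
[[ 0.0997  0.995   0.0082]
 [ 0.995  -0.0998  0.008 ]
 [ 0.0087  0.0074 -0.9999]]
```

View pics/d2.png

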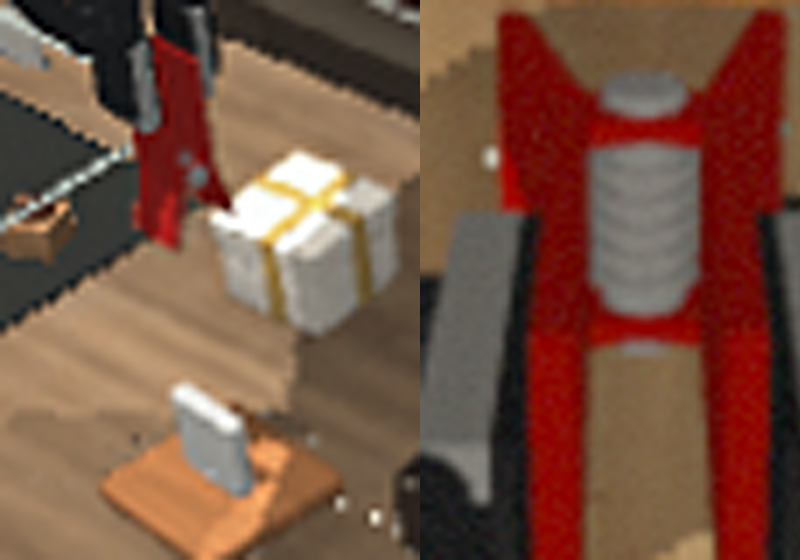

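The clip is held upright between the fingers with its jaws open, and it's clear of the fin. The pivot end is at scene pixel (168.1,155.3), and the barrel is at wrist column 251.9, rows 211–249. Next I'll find the clip's offset in the tool and plan the move to the board.

```bash
python3 - <<'E'
from h import *
s,M=st();m=viewer.camera_model("wrist")
Y=np.array([-.0998*0-0.1,0.995,0])# pivot axis approx tool x
Y=M[:,0]
for z in (150,155,158.7,163,167):
    C=np.array([495.5,251.4,z])
    E=[C-13*Y,C+13*Y]
    print(z,proj("scene",[C-13*Y]).round(1),proj("wrist",E,m).round(1).tolist())
from fk import *
E
```

```text
t 14.55 q [ 0.468  0.183 -0.086  1.296  0.003  2.138] p [495.5 251.6 148.7] r 555.7 w 16.7 gf 34.8 F [-0.1 -0.3 -1.3]
[[ 0.0997  0.995   0.0038]
 [ 0.995  -0.0997  0.0057]
 [ 0.0061  0.0032 -1.    ]]
150 [[167.4 158.2]] [[252.8, 240.8], [252.9, 205.3]]
155 [[167.2 156.5]] [[252.9, 244.3], [253.0, 208.0]]
158.7 [[167.  155.3]] [[252.9, 247.0], [253.0, 210.1]]
163 [[166.7 153.9]] [[252.9, 250.2], [253.0, 212.7]]
167 [[166.5 152.6]] [[253.0, 253.4], [253.1, 215.1]]
```

Call:
play_rows([
  [0,0,-0.8,0],
  [0,0,-0.8,0],
  [-0.5,0.04,-0.65,0],
  [-0.95,0.08,0,0],
  [-0.95,0.08,0,0],
  [-0.95,0.08,0,0],
  [-0.95,0.08,0,0],
  [-0.95,0.08,0,0],
  [-0.95,0.08,0,0],
  [-0.95,0.08,0,0],
  [-0.95,0.08,0,0],
  [-0.95,0.08,0,0],
])

```text
t: 15.55
tool_pos: [488.3, -113.8, 235.4]
eef_rot: [0.742, 0.671, 0.003, -0.002]
contact_force: [2.0, 0.1, -0.2]
width: 17.0
grasp_force: 34.8
```

Call:
play_rows([
  [-0.95,0.08,0,0],
  [-0.8,0.06,0,0],
  [0,0,0,-0.7],
  [0,0,0,-0.75],
  [0,0,0,-0.7],
  [0,0,0,0],
  [0,0,0,0],
])

```text
t: 16.13
tool_pos: [487.5, -182.2, 235.1]
eef_rot: [0.666, 0.746, 0.003, -0.001]
contact_force: [-0.2, -0.2, -0.4]
width: 17.0
grasp_force: 34.8
```

```bash
python3 - <<'E'
from h import *
s,M=st();m=viewer.camera_model("wrist")
w=viewer.snapshot("wrist")[...,::-1];cv2.imwrite("pics/w4raw.png",w)
pts=np.array([[487.95,-94.7,128],[503.8,-232,128],[491,-118,128]])
print(proj("wrist",pts,m).round(1))
cv2.imwrite("pics/w4.png",crop(w,140,20,200,150,4))
import pickle;pickle.dump(m,open("m4.pkl","wb"))
E
```

```text
t 16.13 q [-0.362  0.121  0.03   1.481  0.007  1.096] p [ 487.5 -182.2  235.1] r 520.4 w 17.0 gf 34.8 F [-0.2 -0.2 -0.4]
[[-0.1128  0.9936  0.002 ]
 [ 0.9936  0.1127  0.0067]
 [ 0.0064  0.0027 -1.    ]]
[[263.3  93.3]
 [261.9 226.1]
 [263.4 118.6]]
```

View pics/w4.png

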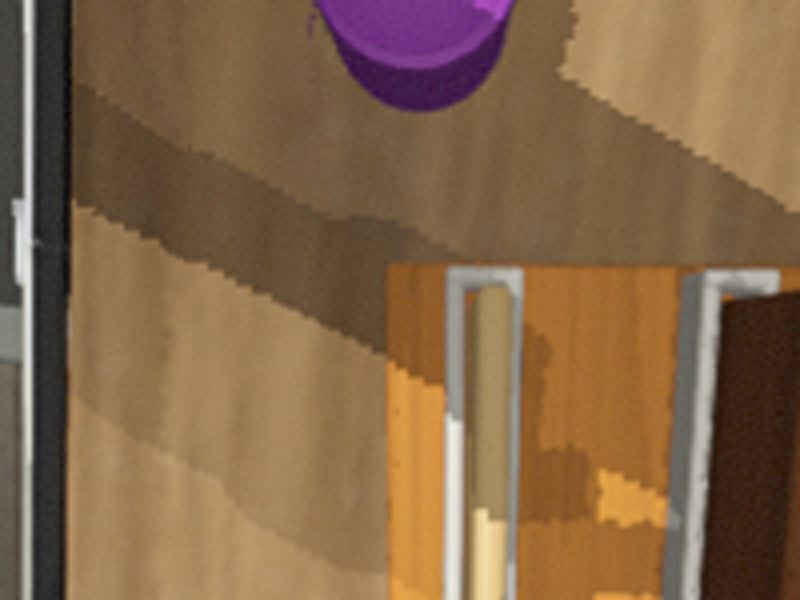

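The board's top edge shows its end at about crop (493,285) and runs down to (490,590). That agrees with my earlier estimate within 2 mm. I'll move the clip over the spot 45 mm left of the middle.

Call:
play_rows([
  [0.5,0.09,0,0],
  [0.6,0.1,0.2,0],
  [0.48,0.09,0.5,0],
  [0,0,0.5,0],
  [0,0,0.4,0],
  [0,0,0,0],
  [0,0,0,0],
])

```text
t: 16.77
tool_pos: [491.4, -117.3, 172.1]
eef_rot: [0.665, 0.747, 0.003, -0.001]
contact_force: [0.5, -0.7, 0.3]
width: 17.0
grasp_force: 34.8
```

```bash
python3 - <<'E'
from h import *
rows([(490.9,-117.5,123)],[1])
sc=viewer.snapshot("scene")[...,::-1];w=viewer.snapshot("wrist")[...,::-1]
cv2.imwrite("pics/d3.png",np.hstack([crop(sc,255,160,100,100,4),crop(w,210,150,100,100,4)]))
E
```

```text
t 16.77 q [-0.239  0.089 -0.142  1.339  0.007  1.217] p [ 491.4 -117.3  172.1] r 505.3 w 17.0 gf 34.8 F [ 0.5 -0.7  0.3]
[[-0.1146  0.9934  0.002 ]
 [ 0.9934  0.1146  0.0064]
 [ 0.0061  0.0027 -1.    ]]
([-0.01, -0.02, 1.23], 1)
```

View pics/d3.png

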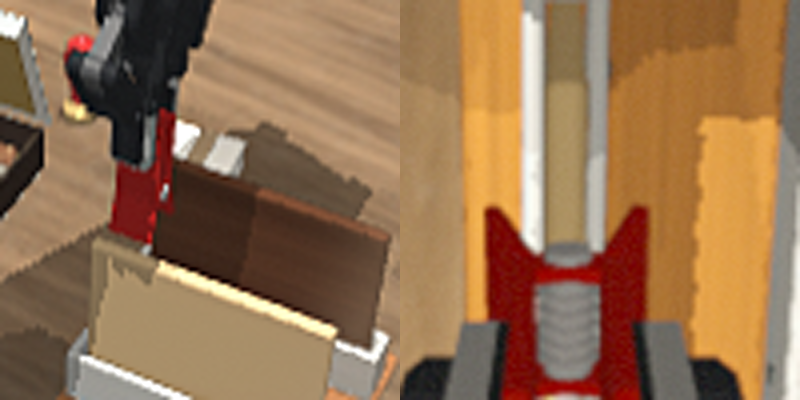

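The clip is centred over the edge, with its barrel and the board edge both at about column 567 of the right half. I'll lower it onto the board.

Call:
play_rows([
  [0,0,0.4,0],
  [0,0,0.4,0],
  [0,0,0.3,0],
  [0,0,0,0],
  [0,0,0,0],
])

```text
t: 17.28
tool_pos: [492.5, -117.8, 129.5]
eef_rot: [0.665, 0.746, 0.004, -0.0]
contact_force: [0.7, 0.1, -0.4]
width: 17.0
grasp_force: 34.8
```

Call:
play_rows([
  [0,0,0.05,0],
  [0,0,0.05,0],
  [0,0,0,0],
])

```text
t: 17.53
tool_pos: [492.7, -117.7, 125.3]
eef_rot: [0.665, 0.747, 0.004, -0.0]
contact_force: [0.7, -0.4, -0.1]
width: 16.9
grasp_force: 34.8
```

Call:
play_rows([
  [0,0,0.05,0],
  [0,0,0.05,0],
  [0,0,0,0],
])

```text
t: 17.78
tool_pos: [495.3, -117.5, 124.6]
eef_rot: [0.665, 0.747, 0.006, 0.003]
contact_force: [-0.9, 2.5, 16.6]
width: 17.1
grasp_force: 36.7
```

The barrel is resting on the edge (16.6 N at 124.6, as predicted). I'll ease off and open.

Call:
play_rows([
  [0,0,-0.04,0],
  [0,0,0,0],
])

```text
t: 17.95
tool_pos: [493.9, -117.6, 124.7]
eef_rot: [0.665, 0.747, 0.005, 0.001]
contact_force: [-0.6, 1.1, 11.9]
width: 17.1
grasp_force: 36.0
```

Call:
play_rows([
  [0,0,0,0],
  [0,0,0,0],
  [0,0,0,0],
  [0,0,0,0],
  [0,0,0,0],
  [0,0,0,0],
], fingers=-0.5)

```text
t: 18.45
tool_pos: [492.1, -117.5, 122.1]
eef_rot: [0.665, 0.747, 0.003, -0.001]
contact_force: [-0.5, 0.1, -0.0]
width: 64.3
grasp_force: 0.0
```

Call:
play_rows([
  [0,0,-0.4,0],
  [0,0,-0.6,0],
  [0,0,-0.8,0],
  [0,0,-0.4,0],
  [0,0,0,0],
  [0,0,0,0],
])

```text
t: 18.95
tool_pos: [492.6, -118.2, 211.0]
eef_rot: [0.665, 0.747, 0.004, 0.0]
contact_force: [-0.3, -0.6, -1.0]
width: 63.8
grasp_force: 0.0
```

```bash
python3 - <<'E'
from h import *
s,M=st();m=viewer.camera_model("wrist")
w=viewer.snapshot("wrist")[...,::-1].astype(int);sc=viewer.snapshot("scene")[...,::-1].astype(int)
def red(w): return ((w[...,2]>100)&(w[...,1]<60)&(w[...,0]<60))
Y=np.array([-.115,.993,0]);X=np.array([.993,.115,0]);C=np.array([490.9,-117.5,132])
tips=[C+X*sx*21+Y*sy*12+[0,0,42] for sx in(-1,1) for sy in(-1,1)]
print("pred wrist",proj("wrist",tips,m).round(1).tolist());print("pred scene",proj("scene",tips+[C]).round(1).tolist())
r=red(w);r[:100]=0;r[300:]=0;r[:,:180]=0;r[:,340:]=0
ys,xs=np.nonzero(r);print("wrist red",len(xs),xs.min(),xs.max(),ys.min(),ys.max())
for y in range(ys.min(),ys.max()+1,6): print(y,xs[ys==y].min() if (ys==y).any() else None,xs[ys==y].max() if (ys==y).any() else None)
r=red(sc);r[:,:274]=0;r[:170]=0;ys,xs=np.nonzero(r);print("scene red",len(xs),xs.min(),xs.max(),ys.min(),ys.max())
E
```

```text
t 18.95 q [-0.24   0.087 -0.06   1.419  0.007  1.216] p [ 492.6 -118.2  211. ] r 506.6 w 63.8 gf 0.0 F [-0.3 -0.6 -1. ]
[[-0.1149  0.9934  0.0058]
 [ 0.9934  0.1148  0.0055]
 [ 0.0048  0.0064 -1.    ]]
pred wrist [[224.8, 216.6], [223.9, 188.5], [276.1, 216.6], [276.9, 188.5]]
pred scene [[289.5, 216.0], [278.9, 212.1], [298.4, 203.8], [288.0, 200.1], [287.9, 222.6]]
wrist red 1192 226 335 164 219
164 335 335
170 None None
176 244 258
182 240 263
188 233 271
194 226 277
200 227 277
206 227 277
212 227 277
218 227 276
scene red 326 274 299 178 233
```

The red mask shows the clip seated where predicted and standing free. Now I'll grasp the board about 28 mm to the other side of its middle.

Call:
play_rows([
  [-0.6,-0.02,0,0],
  [-0.6,0,0,0],
  [-0.6,0,0,0],
  [0,0,0.5,0],
  [0,0,0.7,0],
  [0,0,0.7,0],
  [0,0,0.6,0],
  [0,0,0,0],
  [0,0,0,0],
])

```text
t: 19.8
tool_pos: [498.1, -188.4, 108.0]
eef_rot: [0.665, 0.747, 0.003, -0.003]
contact_force: [0.1, 0.0, -0.2]
width: 64.1
grasp_force: 0.0
```

```bash
python3 - <<'E'
from h import *
rows([(500,-190,67)],[2])
E
```

```text
t 19.8 q [-0.366  0.158 -0.204  1.211  0.007  1.09 ] p [ 498.1 -188.4  108. ] r 532.6 w 64.1 gf 0.0 F [ 0.1  0.  -0.2]
[[-1.148e-01  9.934e-01 -5.000e-04]
 [ 9.934e-01  1.148e-01  7.700e-03]
 [ 7.700e-03  4.000e-04 -1.000e+00]]
([-0.03, 0.02, 0.51], 2)
```

Call:
play_rows([
  [0,0.04,0.5,0],
  [0,0,0.5,0],
  [0,0,0,0],
])

```text
t: 20.05
tool_pos: [500.6, -188.2, 68.3]
eef_rot: [0.665, 0.747, 0.003, -0.002]
contact_force: [-1.1, 1.3, -0.6]
width: 63.9
grasp_force: 0.0
```

Call:
play_rows([
  [0,0,0,0],
  [0,0,0,0],
  [0,0,0,0],
  [0,0,0,0],
  [0,0,0,0],
  [0,0,0,0],
  [0,0,0,0],
  [0,0,0,0],
], fingers=1, grip_force=70)

```text
t: 20.72
tool_pos: [501.1, -189.1, 71.4]
eef_rot: [0.666, 0.746, 0.003, -0.0]
contact_force: [-4.1, -0.6, 7.1]
width: 7.9
grasp_force: 68.3
```

Call:
play_rows([
  [0,0,-0.15,0],
  [0,0,-0.25,0],
  [0,0,-0.3,0],
  [0,0,-0.4,0],
  [0,0,-0.4,0],
  [0,0,-0.4,0],
  [0,0,-0.4,0],
  [0,0,0,0],
  [0,0,0,0],
])

```text
t: 21.47
tool_pos: [502.2, -189.5, 163.2]
eef_rot: [0.665, 0.747, 0.004, 0.001]
contact_force: [-0.0, 0.1, -2.5]
width: 7.5
grasp_force: 68.5
```

```bash
python3 - <<'E'
from h import *
from fk import *
s,M=st()
for r,z,p in [(535,200,1.57),(500,400,1.57),(500,480,1.57),(450,500,1.3),(450,550,.785),(400,600,.785),(450,650,.785),(500,650,.785),(550,650,.785),(550,600,.785),(600,600,.785)]:
    i=ik(r,z,p);print(r,z,p,i.x.round(2),round(i.cost,1))
# pose family at q4=2.02, f=-1.235
for a in (-.4,-.2,0,.1): print(a,fk((a,a+1.2346,2.02),k).round(0))
cv2.imwrite("pics/s5raw.png",viewer.snapshot("scene")[...,::-1]);cv2.imwrite("pics/w5raw.png",viewer.snapshot("wrist")[...,::-1])
E
```

```text
t 21.47 q [-0.365  0.146 -0.098  1.323  0.007  1.09 ] p [ 502.2 -189.5  163.2] r 536.7 w 7.5 gf 68.5 F [-0.   0.1 -2.5]
[[-0.115   0.9933  0.0067]
 [ 0.9934  0.115   0.0051]
 [ 0.0043  0.0072 -1.    ]]
535 200 1.57 [ 0.14 -0.02  1.41] 0.0
500 400 1.57 [0.17 0.47 1.87] 0.0
500 480 1.57 [0.23 0.71 2.02] 171.1
450 500 1.3 [-0.07  0.42  1.79] 0.0
450 550 0.785 [-0.5  -0.03  1.25] 0.0
400 600 0.785 [-0.51  0.11  1.4 ] 0.0
450 650 0.785 [-0.36  0.31  1.46] 0.0
500 650 0.785 [-0.29  0.34  1.42] 0.0
550 650 0.785 [-0.21  0.39  1.39] 0.0
550 600 0.785 [-0.28  0.2   1.27] 0.0
600 600 0.785 [-0.2   0.25  1.24] 0.0
-0.4 [203. 750.]
-0.2 [304. 781.]
0 [410. 792.]
0.1 [463. 789.]
```

The board is lifted clear of the rack. I'll raise it, turn it square to the radial plane, then use the wrist limit for the lean.

Call:
play_rows([
  [0,0,-0.5,0],
  [0,0,-0.7,0],
  [0,0,-0.7,0],
  [0,0,-0.6,0],
  [0,0,-0.4,0.8],
  [0,0,-0.4,0.8],
  [0,0,-0.4,0.8],
  [0,0,-0.4,0.8],
  [0,0,-0.4,0.8],
  [0,0,-0.3,0.8],
  [0,0,0,0],
])

```text
t: 22.48
tool_pos: [500.9, -190.5, 355.1]
eef_rot: [0.824, 0.566, 0.004, -0.001]
contact_force: [-0.1, 0.3, -0.5]
width: 7.8
grasp_force: 68.5
```

```bash
python3 - <<'E'
from h import *
s,M=st();w=viewer.snapshot("wrist");p0=viewer.camera_model("wrist")
w=w[...,::-1].astype(int);r=((w[...,2]>90)&(w[...,1]<60)&(w[...,0]<60));ys,xs=np.nonzero(r[100:300,150:350]);print("red",len(xs),xs.min()+150,xs.max()+150,ys.min()+100,ys.max()+100)
E
```

```text
t 22.48 q [-0.368  0.203  0.398  1.762  0.007  1.57 ] p [ 500.9 -190.5  355.1] r 535.9 w 7.8 gf 68.5 F [-0.1  0.3 -0.5]
[[ 0.3586  0.9335  0.0056]
 [ 0.9335 -0.3586  0.0054]
 [ 0.007   0.0033 -1.    ]]
red 10154 166 342 100 267
```

Call:
play_rows([
  [0,-0.7,0,0],
  [0,-0.9,0,0],
  [0,-0.7,0,0],
  [0,0,-0.6,0],
  [0,0,-0.9,0],
  [0,0,-0.9,0],
  [0,0,-0.9,0],
  [0,0,-0.9,0],
  [0,0.05,-0.9,0],
  [0,0.08,-0.9,0],
])

```text
t: 23.37
tool_pos: [409.3, -156.7, 503.9]
eef_rot: [0.822, 0.567, 0.031, 0.039]
contact_force: [0.9, -0.5, -1.0]
width: 8.0
grasp_force: 69.5
```

```bash
python3 -c "from h import *;st()"
```

```text
t 23.37 q [-0.371  0.09   0.638  2.02   0.007  1.564] p [ 409.3 -156.7  503.9] r 438.2 w 8.0 gf 69.5 F [ 0.9 -0.5 -1. ]
[[ 0.3559  0.9297  0.095 ]
 [ 0.9345 -0.3548 -0.0293]
 [ 0.0064  0.0992 -0.995 ]]
```

Call:
play_rows([
  [0,0.1,-0.95,0],
  [0,0.12,-0.95,0],
  [0,0.15,-0.95,0],
  [0,0.18,-0.95,0],
  [0,0.2,-0.95,0],
  [0,0.22,-0.95,0],
  [0,0.25,-0.95,0],
  [0,0.28,-0.95,0],
])

```text
t: 24.03
tool_pos: [406.8, -156.3, 604.7]
eef_rot: [0.812, 0.558, 0.099, 0.139]
contact_force: [-0.3, -0.5, 0.0]
width: 7.7
grasp_force: 69.6
```

```bash
python3 -c "from h import *;st()"
```

```text
t 24.03 q [-0.372  0.031  0.822  2.02   0.008  1.566] p [ 406.8 -156.3  604.7] r 435.8 w 7.7 gf 69.6 F [-0.3 -0.5  0. ]
[[ 0.357   0.8794  0.3149]
 [ 0.9341 -0.3381 -0.1149]
 [ 0.0054  0.3352 -0.9421]]
```

Call:
play_rows([
  [0,0.32,-0.9,0],
  [0,0.34,-0.9,0],
  [0,0.37,-0.9,0],
  [0,0.4,-0.9,0],
  [0,0.43,-0.85,0],
  [0,0.45,-0.85,0],
  [0,0.48,-0.85,0],
  [0,0.5,-0.82,0],
  [0,0.52,-0.8,0],
])

```text
t: 24.78
tool_pos: [410.7, -158.0, 717.7]
eef_rot: [0.786, 0.54, 0.172, 0.246]
contact_force: [0.2, 0.2, -0.3]
width: 7.7
grasp_force: 69.4
```

```bash
python3 -c "from h import *;st()"
```

```text
t 24.78 q [-0.373  0.032  1.091  2.021  0.008  1.567] p [ 410.7 -158.   717.7] r 440.1 w 7.7 gf 69.4 F [ 0.2  0.2 -0.3]
[[ 0.3574  0.7654  0.5352]
 [ 0.9339 -0.2956 -0.2009]
 [ 0.0044  0.5717 -0.8205]]
```

Call:
play_rows([
  [0,0.54,-0.78,0],
  [0,0.56,-0.76,0],
  [0,0.58,-0.74,0],
  [0,0.6,-0.72,0],
])

```text
t: 25.12
tool_pos: [410.8, -158.1, 765.1]
eef_rot: [0.771, 0.53, 0.202, 0.29]
contact_force: [0.6, -0.0, -1.1]
width: 7.6
grasp_force: 69.4
```

```bash
python3 -c "from h import *;st()"
```

```text
t 25.12 q [-0.374  0.047  1.219  2.021  0.008  1.568] p [ 410.8 -158.1  765.1] r 440.2 w 7.6 gf 69.4 F [ 0.6 -0.  -1.1]
[[ 0.3576  0.6997  0.6184]
 [ 0.9339 -0.2709 -0.2335]
 [ 0.0042  0.661  -0.7504]]
```

Call:
play_rows([
  [0,0.62,-0.72,0],
  [0,0.62,-0.72,0],
  [0,-0.2,0.3,0],
  [0,-0.65,0.65,0],
  [0,-0.65,0.65,0],
  [0,-0.65,0.65,0],
  [0,-0.65,0.65,0],
  [0,-0.65,0.65,0],
  [0,-0.3,0.3,0],
  [0,0,0,0],
  [0,0,0,0],
])

```text
t: 26.03
tool_pos: [409.8, -157.0, 616.4]
eef_rot: [0.763, 0.524, 0.216, 0.311]
contact_force: [0.4, 0.1, -0.2]
width: 7.9
grasp_force: 69.5
```

```bash
python3 - <<'E'
from h import *
s,M=st();print("tilt",np.degrees(np.arcsin(M[2,1])))
for k in (1,): 
  w=viewer.snapshot("wrist")[...,::-1].astype(int);sc=viewer.snapshot("scene")[...,::-1]
  r=((w[...,2]>90)&(w[...,1]<60)&(w[...,0]<60)).astype(np.uint8)
  n,l,stt,c=cv2.connectedComponentsWithStats(r);print([(stt[i].tolist()) for i in range(1,n) if stt[i,4]>60])
  w5=cv2.imread("pics/w5raw.png").astype(int);r=((w5[...,2]>90)&(w5[...,1]<60)&(w5[...,0]<60)).astype(np.uint8)
  n,l,stt,c=cv2.connectedComponentsWithStats(r);print("w5",[(stt[i].tolist()) for i in range(1,n) if stt[i,4]>60])
E
```

```text
t 26.03 q [-0.371 -0.418  0.198  1.411  0.006  1.57 ] p [ 409.8 -157.   616.4] r 438.9 w 7.9 gf 69.5 F [ 0.4  0.1 -0.2]
[[ 0.3577  0.6653  0.6553]
 [ 0.9338 -0.2579 -0.2479]
 [ 0.0041  0.7006 -0.7135]]
tilt 44.476850399490786
[[128, 0, 14, 6, 74], [126, 80, 25, 40, 95], [165, 81, 87, 99, 6072], [254, 80, 90, 100, 6318]]
w5 [[355, 74, 7, 36, 62], [166, 80, 86, 100, 6109], [254, 81, 91, 100, 6432], [347, 131, 8, 49, 88], [341, 178, 15, 62, 304]]
```

Tilt is 44.5° and the sides are level. In the wrist view the clip hasn't moved since the lift, and the board is still and high. Handing in.

```bash
python3 -c "
from h import *
print(job.finish_job())"
```

```text
the job is handed in; nothing more can be done
None
```

The job is handed in: the red clip is on the light board's top edge and released, and the arm holds the board still at about 44.5° by the tool reading, sample side up, with the fingertips about 60 cm above the worktop and 26 s of the 54 s used; I don't have the verdict.

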